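# Clear, shut and pin a spring-loaded drilling jig

## Robot

A 6-joint arm with a two-finger parallel gripper is mounted at the origin on a cart in front of the work surface, level with it; the furniture and walls round the work are solid. World frame = base frame: x ahead of the robot, y to its left, z up, the work surface at z = 0. Lengths are in m, angles in rad, forces in N, time in s.
With the tool pointing down it reaches from about 0.35 to 0.975 m from the base axis. Payload 4.9 kg.
Tool frame: the origin (TCP) lies midway between the tips of the shut fingers; the grasp point (between the pads) lies 19 mm behind it; z points along the fingers, y is the line along which they close (so a half turn about z gives the same grasp; the last joint's range is limited). The gripper opens to 85 mm and grips with 20 to 120 N. Pads are 22 mm wide; open, the fingers measure 114 mm over their backs; the gripper's body (76 mm by 85 mm) begins 54 mm behind the grasp point. The pads swing forward as they close: fully open they stand 13 mm farther back than shut.
Start: joints at [1.214, 0.053, 1.613, -0, 1.476, -0.119], TCP at [0.147, 0.607, 0.231] pointing down, gripper open.
Joint ranges: [-3.01, 3.01], [-1.01, 2.22], [0.06, 2.58], [-1.02, 4.17], [0.09, 2.62], [-3.14, 3.14]. Speed limits (rad/s): [2.57, 2.57, 3.14, 3.14, 3.14, 3.14].

## Interface

Orientations are given as a rotation vector (axis times angle).
In Python, from station import ctrl gives the robot as it stands.
- The arm moves only by the shell command python3 -m handwheel 'ROWS' [FORCE]. ROWS is JSON, a list of rows, each an object with "gripper": the gripper command: -1 is fully open, 1 is shut, values between are in proportion; "offset": the shift along the tool's x, y, z in mm, a list of three; "rotation": the turn, a rotation vector about the tool's x, y, z in rad, a list of three. A call has exactly 8 rows; each row is the pose to reach, as a shift and turn from the pose commanded when the call began, along the tool's axes at that moment; what a row does not reach only later rows make up. A row lasts 1/8 s, in which the tool goes at most 62.5 mm and 10.7 degrees, less where a joint would pass 70% of its speed; a pose out of reach is approached as far as the arm can. A call with a gripper value outside its range is refused whole. The fingers move at their own pace and stop on an object; FORCE is the grip in N (left out, the last holds). Time passes only in rows, so rows that repeat a pose let the fingers close, or fill a call up. It gives the time, the measured TCP pose, the force, the opening and the grip force at its end, in the units of the state.
- ctrl.get_obs(): the state, without advancing time (a new reading comes with each control period).
- ctrl.get_image(name): name is "scene" or "top" or "wrist"; returns a dict with "image" (400x640x3 uint8, red, green, blue), "fovy" (degrees; the focal length in pixels is half the picture's height over the tangent of half this angle, whatever the lens; pixels are square), "cx", "cy" (the principal point, pixels), "xyz" and "attitude" of the camera in the world. Camera axes: x right, y up, looking along -z (the intrinsics and any distortion apply to the point x, -y, -z); pixel columns grow to the right and rows downward; lengths in m; the calibration is good to about 2 mm. The wrist camera is an equidistant fisheye: a pixel r from the principal point sees the ray r / f radians off the axis. A picture is of the moment at which its call begins. There is no depth.
- ctrl.finish_job(): hands the job in; it is judged then, once.
The state is a dict: "t": time; "q": joint angles; "dq": joint speeds; "effort": joint torques, N m; "tool_pos": TCP position; "tool_rot": TCP orientation; "contact_force": force on the tool from outside, world axes, zero at the start; "wrist_torque": the same for the moment, N m; "opening": finger opening in m; "grip_force": force on a finger pad.
Only numpy, scipy, OpenCV 4.12 (cv2) and the standard library are available. Lean on these libraries where they do the work, as an engineer would, in place of code of your own. Each camera call takes 0.05 s, during which the arm holds its last target. There are 200 camera calls.

## Task

Pick up the hand float by its wooden rib and wipe the three loose stone chips off the grey bed of the open drilling jig, down onto the bench, then set the float back down on the bench. Swing the steel lid shut over the bed, take the red locking pin from its wooden stand and push it down through the holes in the two yellow tongues until its collar sits on the lid. The lid is sprung and lifts slightly by itself, so finish while still gripping the pin and pressing it firmly down (about 10 N), so that the lid stays fully shut; leave the oil can, the tape measure and the cup wheel alone.

Things in the scene. Friction and masses are not known exactly. Their poses are not given: they have to be found in the camera images.
- jig_bed (a point): Middle of the bed's top face, 36 mm above the bench. Jig: grey block fixed to the bench, bed 110 mm along jig x (-53 to +57 mm from here) by 140 mm along jig y, both y sides open; a yellow tongue 44 mm wide goes on to x = -93 mm. Jig x points from the tongue to the hinge, z up. Keep a wipe between x = -35 and +45 mm, clear of plunger and hinge.
- plunger_top (a point): Top of the brass spring plunger near a front corner of the bed, 8 mm thick, standing 5 mm proud of the bed; it lifts the shut lid slightly.
- jig_hole (a point): Centre of the mouth of the pin hole in the yellow tongue of the base, on the top face, 36 mm above the bench; vertical through hole 15 mm wide, 73 mm in front (jig -x) of jig_bed. Axes as jig_bed.
- jig_hinge (a point): Middle of the lid's hinge axis, which runs along jig y, 36 mm above the bench, 52 mm behind jig_bed. The lid is steel, 12 mm thick, 140 mm wide, 105 mm long from the hinge, with a yellow tongue 44 mm wide up to 145 mm from the hinge; shut, its top is 48 mm above the bench. Its two small brass drill bushes are not the pin hole.
- jig_lid (a joint): Angle of the lid, rad: 0 fully shut, 1.57 upright, at first 1.85 to 1.98 (leaning back, away from the robot; stop at 2.0). 0.3 kg, light friction: pushed from behind past upright it comes down by itself below about 1 rad. Left alone it rests about 0.05 rad ajar on the plunger; about 7 N down on the tongue shuts it fully.
- lid_hole (a point): Centre of the 15 mm pin hole in the lid's yellow tongue, on the lid's outer face, 125 mm from the hinge axis. z points out of the outer face. Moves with the lid and lies over jig_hole when shut.
- pin_knob (a point): Mid-height of the knob of the red locking pin, on its axis; z up along the pin. Knob 18 mm thick, 43 mm high (21 mm below to 22 mm above here), gripped from above. Below it a collar 28 mm wide, 5 mm thick, underside 27 mm below here, then a 12 mm shank, 36 mm long, with a tapered tip. About 90 g. At first it stands upright in the stand.
- pin_shoulder (a point): Underside of the pin's collar, on the axis, 36 mm above the pin's tip, 27 mm below pin_knob; z up along the pin.
- stand: Fixed wooden stand, 60 x 60 mm, 40 mm high, that holds the pin in its middle hole, collar on the top. Origin: centre of the underside.
- float_grip (a point): Point on the middle of the float's grip rib, 40 mm above the underside of its sole. Float: dark rubber sole 72 (x) x 44 (y) x 18 mm high, on it an upright wooden rib 64 (x) x 22 (y) mm that rises from 18 to 62 mm, to be gripped from above across its 22 mm (along its y). About 0.18 kg.
- chip_0_center (a point): Centre of loose grey stone chip 1 of 3, 26 x 31 x 20 mm, about 32 g, at the start on the jig's bed; 10 mm above its underside
- chip_1_center (a point): Centre of loose grey stone chip 2 of 3, 26 x 31 x 20 mm, about 32 g, at the start on the jig's bed; 10 mm above its underside
- chip_2_center (a point): Centre of loose grey stone chip 3 of 3, 26 x 31 x 20 mm, about 32 g, at the start on the jig's bed; 10 mm above its underside
- oil_can: Red oil can with a long spout, bystander, 62 mm wide, 165 mm tall, origin at the centre of its underside. Leave alone.
- tape_measure: Yellow tape measure, bystander, 38 x 84 x 71 mm, origin at the centre of its underside. Leave alone.
- cup_wheel: Pale cup grinding wheel, bystander, 98 mm wide, 22 mm high, origin at the centre of its underside. Leave alone.

How it is judged:
On the way, in this order (a step that is already met when the one before it is completed fails the run):
1. the gripped float is down on the bed, wiping (contact force between the fingers and float above 1 N and z of float_grip in the frame of jig_bed below 0.055 m and y of float_grip in the frame of jig_bed between -0.08 and 0.08 m and x of float_grip in the frame of jig_bed between -0.06 and 0.06 m), for 0.1 s.
2. all three chips are off the bed, on the bench (height (world z) of each of chip_0_center, chip_1_center, chip_2_center below 0.036 m), for 0.2 s.
3. the float stands on the bench, let go, and the lid is swung down onto its spring (value of joint jig_lid below 0.1 rad and height (world z) of float_grip below 0.05 m and contact force between the fingers and float below 0.1 N), for 0.2 s.
At the end, for the whole second after the job is handed in: Ends holding: fingers grip the pin (over 2 N) and press it on the lid (over 3 N), lid shut within 0.02 rad; pin within 5 mm of the base hole's axis, upright within 0.12 rad, collar within 3 mm of the lid; chips' centres lower than the bed's top; float standing on the bench (all of step 2 and height (world z) of float_grip below 0.05 m and value of joint jig_lid below 0.02 rad and horizontal distance between pin_shoulder and jig_hole below 0.005 m and z of pin_shoulder in the frame of lid_hole below 0.003 m and angle between pin_shoulder's own z axis and vertical below 0.12 rad and contact force between pin and jig_lid above 3 N and contact force between the fingers and pin above 2 N); the arm keeps its last pose, push and grip.
It fails at once if a bystander (oil can, tape measure, cup wheel) is pushed more than 4 cm (distance of any of oil_can, tape_measure, cup_wheel from where it was at the start of the episode above 0.04 m).
It fails at once if the oil can is tipped over (angle between oil_can's own z axis and vertical above 0.6 rad).
It also fails if it takes over 72 s, if anything falls off the work surface, if the arm or the gripper's body presses on something with over 40 N, if the wrist force passes 120 N, or if a joint passes its speed limit or range.

## Working session

There is one attempt and no reset: what is moved stays moved. The work goes in short steps, Python scripts to look and compute and a shell command to move; the robot and the scene stay as the last step left them, time stands still between calls to the robot, and variables do not carry over. Pictures are saved under pics/ and viewed, at most 11 in all, crops included, and the job is handed in when it is done.

```bash
ls; mkdir -p pics; python3 - <<'E'
from station import ctrl
import cv2
o=ctrl.get_obs();print(o['t'],o['tool_pos'],o['tool_rot'],o['opening'])
for n in ['scene','top']:
    d=ctrl.get_image(n);print(n,d['fovy'],d['cx'],d['cy'],d['xyz'],d['attitude'])
    cv2.imwrite(f'pics/{n}0.png',cv2.resize(d['image'][:,:,::-1],(800,500),interpolation=cv2.INTER_CUBIC))
E
```

```text
pics
0.0 [0.14698858 0.60682846 0.23004392] [-0.37254128 -3.11890983  0.00317078] 0.08535538563076177
scene 54.79945935753263 317.0085479651268 202.59694474883986 [-0.02642366 -0.59098792  0.61710866] [ 0.93494604 -0.40953673 -0.76504017]
top 42.002611675065225 326.99539566231596 203.2471488911615 [ 0.39398996 -0.01542817  1.48233841] [ 0.12081584 -0.10180684 -1.59681368]
```

View pics/scene0.png

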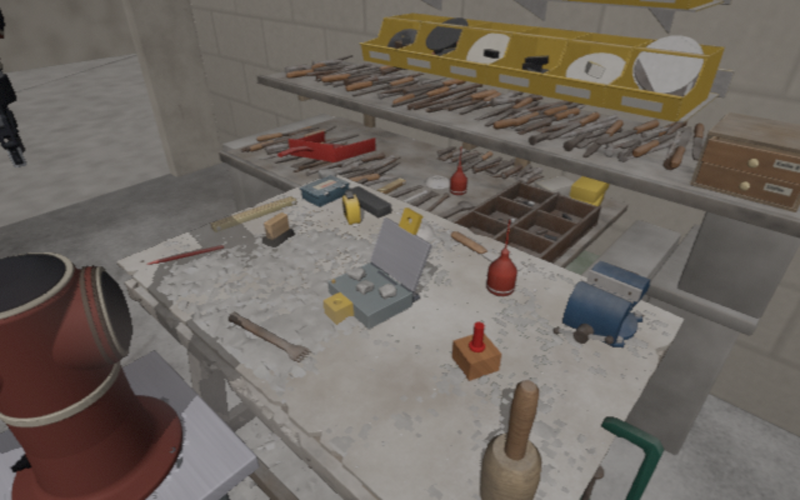

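View pics/top0.png

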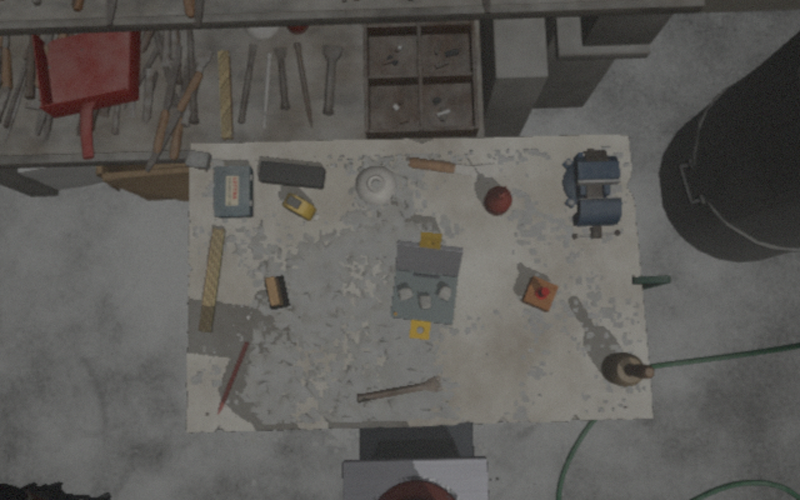

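The top view shows the jig around (427,285), the float at (277,292) and the pin stand at (540,293) in the 800 px view. In the scene view the lid leans back and the three chips lie on the bed. I'll enlarge these areas.

```bash
cat > h.py <<'E'
import numpy as np, cv2
from scipy.spatial.transform import Rotation as R
from station import ctrl
def ray(d,u,v,fish=False):
    f=200/np.tan(np.radians(d['fovy']/2)); a=np.array([(u-d['cx'])/f,(v-d['cy'])/f])
    if fish:
        r=np.hypot(*a); a=a*(np.tan(r)/r if r>1e-9 else 1)
    c=np.array([a[0],-a[1],-1]); return R.from_rotvec(d['attitude']).apply(c)
def at(d,u,v,z,fish=False):
    r=ray(d,u,v,fish); p=np.array(d['xyz']); return p+r*(z-p[2])/r[2]
def proj(d,P):
    f=200/np.tan(np.radians(d['fovy']/2)); c=R.from_rotvec(d['attitude']).inv().apply(np.array(P)-d['xyz'])
    return np.array([d['cx']+f*c[...,0]/-c[...,2], d['cy']-f*c[...,1]/-c[...,2]]).T
def togo(P,yaw=None):
    "mm in tool axes from the measured pose to world P; yaw: wanted world direction (rad) of tool y"
    o=ctrl.get_obs(); T=R.from_rotvec(o['tool_rot']); y=T.apply([0,1,0])
    print('pos',o['tool_pos'].round(4) if hasattr(o['tool_pos'],'round') else o['tool_pos'],'tooly yaw',np.arctan2(y[1],y[0]).round(4),'z',T.apply([0,0,1]).round(3))
    print('offset mm',(1000*T.inv().apply(np.array(P)-o['tool_pos'])).round(1))
    if yaw is not None:
        c,s=np.cos(yaw),np.sin(yaw); M=np.array([[s,c,0],[-c,s,0],[0,0,-1]]) # x=y x z
        print('rotvec',(T.inv()*R.from_matrix(M)).as_rotvec().round(4))
E
python3 - <<'E'
from h import *
d=ctrl.get_image('top');im=d['image'][:,:,::-1]
import pickle;pickle.dump(d,open('top.pkl','wb'))
s=ctrl.get_image('scene');pickle.dump(s,open('scene.pkl','wb'))
def crop(im,u,v,w,h,k): return cv2.resize(im[v:v+h,u:u+w],(w*k,h*k),interpolation=cv2.INTER_CUBIC)
c=np.zeros((570,800,3),np.uint8)
c[:570,:420]=crop(im,305,182,70,95,6)
c[:270,430:790]=crop(im,192,210,60,45,6)
c[280:550,430:790]=crop(im,405,212,60,45,6)
cv2.imwrite('pics/c1.png',np.clip(c*1.6,0,255).astype(np.uint8))
E
```

```text
(no output)
```

View pics/c1.png

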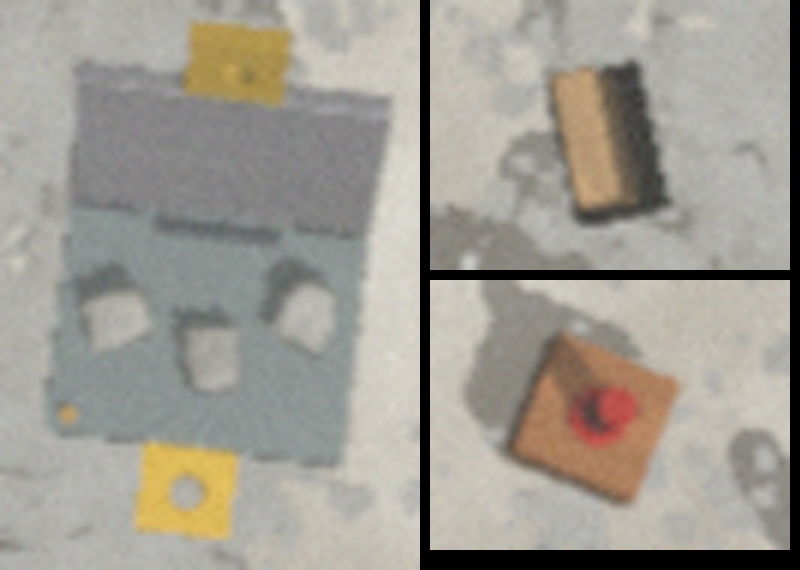

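The crop shows the jig hole at (187,492), the plunger at (68,413) and the chips at (116,318), (212,357) and (307,316). The float rib top is centred near (591,138), and the stand corners and pin are clear, with the collar at (597,415) and knob top at (617,405).

```bash
python3 - <<'E'
from h import *
import pickle
d=pickle.load(open('top.pkl','rb'))
def J(x,y,z): return at(d,305+(x+.5)/6-.5,182+(y+.5)/6-.5,z)
def F(x,y,z): return at(d,192+(x-429.5)/6-.5,210+(y+.5)/6-.5,z)
def S(x,y,z): return at(d,405+(x-429.5)/6-.5,212+(y-279.5)/6-.5,z)
p=lambda n,v:print(n,np.round(v,4))
h=J(187,492,.036);p('hole',h)
a=J(50,432,.036);b=J(340,466,.036);p('front',[a,b]);p('w',np.linalg.norm(a-b))
t=[J(*q,.036) for q in [(145,441),(238,453),(232,540),(137,530)]]
p('tongue c',np.mean(t,0));p('tl',t)
y=a-b;yaw=np.arctan2(y[1],y[0])-np.pi/2;p('yaw',yaw)
e=t[3]-t[2];p('yaw2',np.arctan2(e[1],e[0])-np.pi/2); e=t[0]-t[1];p('yaw3',np.arctan2(e[1],e[0])-np.pi/2)
x=np.array([np.cos(yaw),np.sin(yaw),0]);Y=np.array([-x[1],x[0],0]);bed=h+.073*x;p('bed',bed)
for n,q in dict(pl=(68,413,.041),fm=(195,449,.036),c0=(116,318,.056),c1=(212,357,.056),c2=(307,316,.056)).items():
  v=J(*q)-bed;p(n,[v@x,v@Y])
r=[F(*q,.062) for q in [(552,72),(602,65),(632,205),(578,212)]];p('rib',np.mean(r,0));p('sz',[np.linalg.norm(r[0]-r[1]),np.linalg.norm(r[1]-r[2])])
l=(r[0]+r[1]-r[2]-r[3]);p('ribdir',np.arctan2(l[1],l[0]))
s=[F(*q,.018) for q in [(638,65),(668,203)]]; l=s[0]-s[1];p('sole',[np.arctan2(l[1],l[0]),np.linalg.norm(l)])
s=[S(*q,.04) for q in [(558,335),(680,380),(628,503),(515,448)]];p('stand',np.mean(s,0));p('sz',[np.linalg.norm(s[i]-s[i-1]) for i in range(4)])
l=s[1]-s[0];p('standdir',np.arctan2(l[1],l[0]))
p('collar',S(597,415,.045));p('knobtop',S(617,405,.089))
E
```

```text
hole [ 0.431  -0.0203  0.036 ]
front [[ 0.4603  0.042   0.036 ]
 [ 0.4409 -0.091   0.036 ]]
w 0.1344
tongue c [ 0.4315 -0.0208  0.036 ]
tl [[ 0.4549 -0.0017  0.036 ]
 [ 0.4482 -0.0443  0.036 ]
 [ 0.4086 -0.0403  0.036 ]
 [ 0.4144  0.0032  0.036 ]]
yaw -0.1448
yaw2 -0.1322
yaw3 -0.1563
bed [ 0.5033 -0.0308  0.036 ]
pl [-0.0436  0.0585]
fm [-0.053  -0.0014]
c0 [0.0012 0.0412]
c1 [-0.0114 -0.0043]
c2 [ 0.0122 -0.0453]
rib [0.5237 0.2986 0.062 ]
sz [0.0231 0.066 ]
ribdir 0.1977
sole [0.2114 0.067 ]
stand [ 0.5038 -0.2891  0.04  ]
sz [0.0564 0.0594 0.0621 0.057 ]
standdir -1.9592
collar [ 0.504 -0.289  0.045]
knobtop [ 0.5049 -0.2897  0.089 ]
```

```bash
python3 - <<'E'
from h import *
togo([.5237,.2986,.13],1.571+.2)
E
```

```text
pos [0.1471 0.6071 0.2305] tooly yaw 1.333 z [-0.    -0.001 -1.   ]
offset mm [-438.7 -210.9  100.7]Traceback (most recent call last):
  File "<stdin>", line 2, in <module>
  File "h.py", line 21, in togo
    print('rotvec',(T.inv()*R.from_matrix(M)).as_rotvec().round(4))
                            ~~~~~~~~~~~~~^^^
  File "scipy/spatial/transform/_rotation.pyx", line 1143, in scipy.spatial.transform._rotation.Rotation.from_matrix
ValueError: Non-positive determinant (left-handed or null coordinate frame) in rotation matrix 0: [[ 0.98002609 -0.19886894  0.        ]
 [ 0.19886894  0.98002609  0.        ]
 [ 0.          0.         -1.        ]].
```

```bash
sed -i 's/\[\[s,c,0\],\[-c,s,0\]/[[-s,c,0],[c,s,0]/' h.py
python3 -m handwheel '[{"gripper":-1,"offset":[-60,-29,14],"rotation":[0,0,-0.1]},{"gripper":-1,"offset":[-115,-55,28],"rotation":[0,0,-0.2]},{"gripper":-1,"offset":[-170,-82,42],"rotation":[0,0,-0.3]},{"gripper":-1,"offset":[-225,-108,55],"rotation":[0,0,-0.438]},{"gripper":-1,"offset":[-280,-135,65],"rotation":[0,0,-0.438]},{"gripper":-1,"offset":[-335,-161,75],"rotation":[0,0,-0.438]},{"gripper":-1,"offset":[-390,-188,88],"rotation":[0,0,-0.438]},{"gripper":-1,"offset":[-438.7,-210.9,100.7],"rotation":[0,0,-0.438]}]' 60
python3 - <<'E'
from h import *
togo([.5237,.2986,.023],1.571+.2)
d=ctrl.get_image('wrist');print(d['fovy'],d['cx'],d['cy'],d['xyz'],d['attitude'])
import pickle;pickle.dump(d,open('w1.pkl','wb'))
cv2.imwrite('pics/w1.png',np.clip(d['image'][:,:,::-1]*1.4,0,255).astype(np.uint8))
E
```

```text
t: 1.2
tool_pos: [0.5253, 0.2975, 0.1303]
tool_rot: [-0.313, 3.126, 0.0]
contact_force: [-0.0, -0.0, 0.4]
opening: 0.0856
grip_force: 0.0
pos [0.5253 0.2975 0.1303] tooly yaw 1.7706 z [ 0.  0. -1.]
offset mm [  1.4   1.4 107.3]
rotvec [ 0.0002  0.0004 -0.0004]
65.70646984690485 320.5963838312838 207.26686584583777 [0.45233096 0.28256136 0.27271836] [-0.21360163 -0.26334794  1.7559627 ]
```

View pics/w1.png

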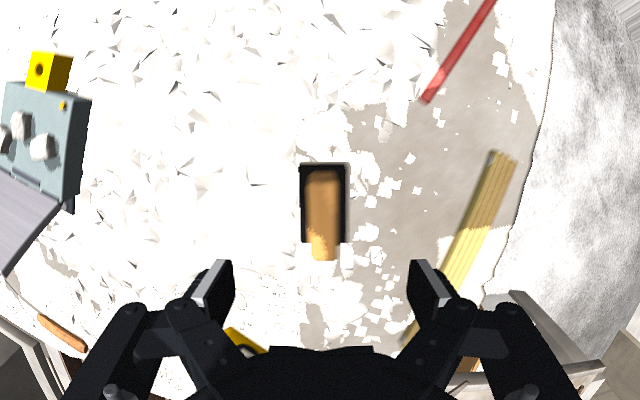

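The wrist view shows the float rib centred between the open fingers (rib x≈323, finger gap 230–412) and aligned with them. I'll descend, grip and lift.

```bash

python3 -m handwheel '[{"gripper":-1,"offset":[0,0,40],"rotation":[0,0,0]},{"gripper":-1,"offset":[0,0,80],"rotation":[0,0,0]},{"gripper":-1,"offset":[0,0,107],"rotation":[0,0,0]},{"gripper":1,"offset":[0,0,107],"rotation":[0,0,0]},{"gripper":1,"offset":[0,0,107],"rotation":[0,0,0]},{"gripper":1,"offset":[0,0,107],"rotation":[0,0,0]},{"gripper":1,"offset":[0,0,107],"rotation":[0,0,0]},{"gripper":1,"offset":[0,0,107],"rotation":[0,0,0]}]' 60
python3 - <<'E'
from h import *
togo([.5237,.2986,.023],1.571+.2)
E
```

```text
t: 2.25
tool_pos: [0.5252, 0.2998, 0.0257]
tool_rot: [-0.314, 3.123, 0.002]
contact_force: [-0.9, 0.2, 5.6]
opening: 0.0212
grip_force: 60.0
pos [0.5252 0.2998 0.0257] tooly yaw 1.7711 z [ 0.003  0.001 -1.   ]
offset mm [ 1.8 -0.9  2.7]
rotvec [0.0008 0.0033 0.0001]
```

```bash

python3 -m handwheel '[{"gripper":1,"offset":[0,0,-30],"rotation":[0,0,0]},{"gripper":1,"offset":[0,0,-55],"rotation":[0,0,0]},{"gripper":1,"offset":[10,-48,-55],"rotation":[0,0,0.1]},{"gripper":1,"offset":[20,-96,-55],"rotation":[0,0,0.2]},{"gripper":1,"offset":[31,-145,-55],"rotation":[0,0,0.345]},{"gripper":1,"offset":[40,-190,-55],"rotation":[0,0,0.345]},{"gripper":1,"offset":[47,-226,-45],"rotation":[0,0,0.345]},{"gripper":1,"offset":[47,-226,-41],"rotation":[0,0,0.345]}]'
python3 - <<'E'
from h import *
togo([.508-.1445*.085,-.0315-.9895*.085,.063],1.426)
d=ctrl.get_image('wrist')
cv2.imwrite('pics/w2.png',np.clip(d['image'][:,:,::-1]*1.0,0,255).astype(np.uint8))
E
```

```text
t: 3.25
tool_pos: [0.5216, 0.0662, 0.0633]
tool_rot: [-0.233, -3.131, 0.001]
contact_force: [-0.8, -0.8, -2.2]
opening: 0.0211
grip_force: 59.8
pos [0.5216 0.0662 0.0633] tooly yaw 1.4223 z [-0.002 -0.    -1.   ]
offset mm [  -1.3 -183.7    0.4]
rotvec [-0.0006 -0.0023 -0.0037]
```

View pics/w2.png

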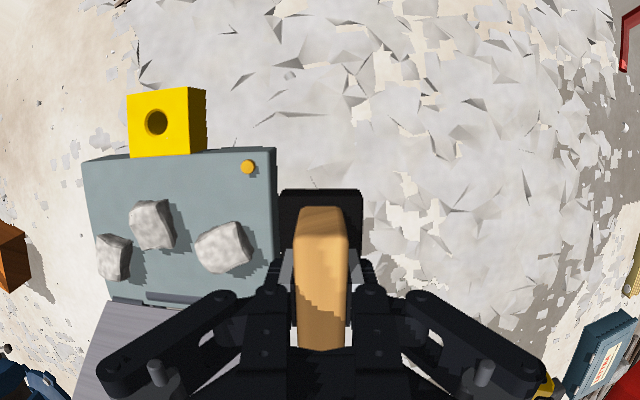

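The float is beside the bed, aligned with it, and its front edge (row ~190) clears the plunger (row 167). Sweeping.

```bash

python3 -m handwheel '[{"gripper":1,"offset":[0,-20,1],"rotation":[0,0,0]},{"gripper":1,"offset":[0,-42,1],"rotation":[0,0,0]},{"gripper":1,"offset":[0,-65,1],"rotation":[0,0,0]},{"gripper":1,"offset":[0,-90,1],"rotation":[0,0,0]},{"gripper":1,"offset":[0,-115,1],"rotation":[0,0,0]},{"gripper":1,"offset":[0,-140,1],"rotation":[0,0,0]},{"gripper":1,"offset":[0,-165,1],"rotation":[0,0,0]},{"gripper":1,"offset":[0,-188,1],"rotation":[0,0,0]}]'
python3 - <<'E'
from h import *
togo([.508-.1445*.085,-.0315-.9895*.085,.063],1.426)
d=ctrl.get_image('wrist');t=ctrl.get_image('top')
c=np.zeros((400,800,3),np.uint8);c[:,:400]=d['image'][:,:400,::-1];c[:,400:]=np.clip(1.5*cv2.resize(t['image'][190:270,330:410,::-1].astype(float),(400,400)),0,255)
cv2.imwrite('pics/w3.png',c)
E
```

```text
t: 4.3
tool_pos: [0.4957, -0.1173, 0.0635]
tool_rot: [-0.225, -3.133, -0.001]
contact_force: [-0.4, 0.3, -3.1]
opening: 0.0212
grip_force: 60.0
pos [ 0.4957 -0.1173  0.0635] tooly yaw 1.4275 z [-0.  0. -1.]
offset mm [0.2 1.7 0.5]
rotvec [ 0.0004 -0.0003  0.0015]
```

View pics/w3.png

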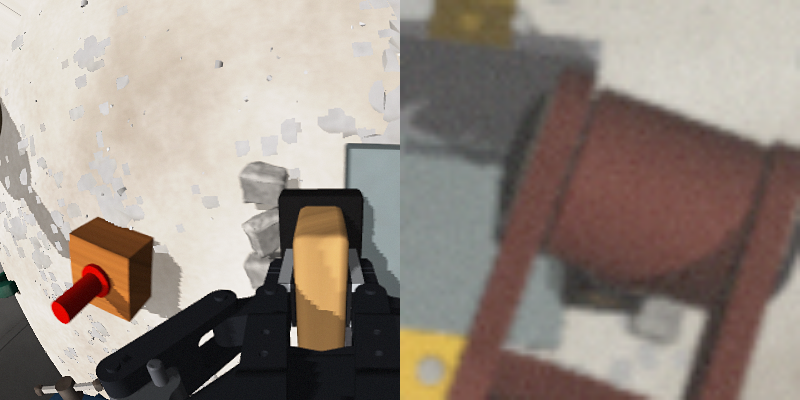

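All three chips are down beside the float, off the -y edge. Next I'll lift, cross back over to the +y side and set the float down.

```bash

python3 -m handwheel '[{"gripper":1,"offset":[0,0,-30],"rotation":[0,0,0]},{"gripper":1,"offset":[0,30,-40],"rotation":[0,0,0]},{"gripper":1,"offset":[0,80,-40],"rotation":[0,0,0]},{"gripper":1,"offset":[0,135,-40],"rotation":[0,0,0]},{"gripper":1,"offset":[0,190,-40],"rotation":[0,0,0]},{"gripper":1,"offset":[0,245,-20],"rotation":[0,0,0]},{"gripper":1,"offset":[0,288,10],"rotation":[0,0,0]},{"gripper":1,"offset":[0,288,25],"rotation":[0,0,0]}]'
python3 -m handwheel '[{"gripper":1,"offset":[0,0,8],"rotation":[0,0,0]},{"gripper":1,"offset":[0,0,13],"rotation":[0,0,0]},{"gripper":1,"offset":[0,0,13],"rotation":[0,0,0]},{"gripper":-1,"offset":[0,0,12],"rotation":[0,0,0]},{"gripper":-1,"offset":[0,0,10],"rotation":[0,0,0]},{"gripper":-1,"offset":[0,0,10],"rotation":[0,0,0]},{"gripper":-1,"offset":[0,0,-30],"rotation":[0,0,0]},{"gripper":-1,"offset":[0,0,-80],"rotation":[0,0,0]}]'
python3 - <<'E'
from h import *
import pickle
togo([.6,.1,.2],1.426)
d=ctrl.get_image('wrist');s=ctrl.get_image('scene')
pickle.dump(s,open('s2.pkl','wb'))
c=np.zeros((600,800,3),np.uint8);c[:250,:400]=cv2.resize(d['image'][:,:,::-1],(400,250));
c[250:,:]=np.clip(1.3*cv2.resize(s['image'][165:305,190:510,::-1].astype(float),(800,350)),0,255)
cv2.imwrite('pics/w4.png',c)
E
```

```text
t: 5.4
tool_pos: [0.5354, 0.1712, 0.0366]
tool_rot: [-0.218, -3.131, -0.0]
contact_force: [-0.6, 0.1, -2.9]
opening: 0.0214
grip_force: 60.3
t: 6.4
tool_pos: [0.536, 0.1669, 0.1182]
tool_rot: [-0.227, -3.13, 0.001]
contact_force: [1.5, -0.1, 0.0]
opening: 0.0854
grip_force: 0.0
pos [0.536  0.1669 0.1182] tooly yaw 1.4259 z [-0.003 -0.001 -1.   ]
offset mm [-72.7 -57.1 -81.9]
rotvec [-0.001  -0.0031 -0.0001]
```

View pics/w4.png

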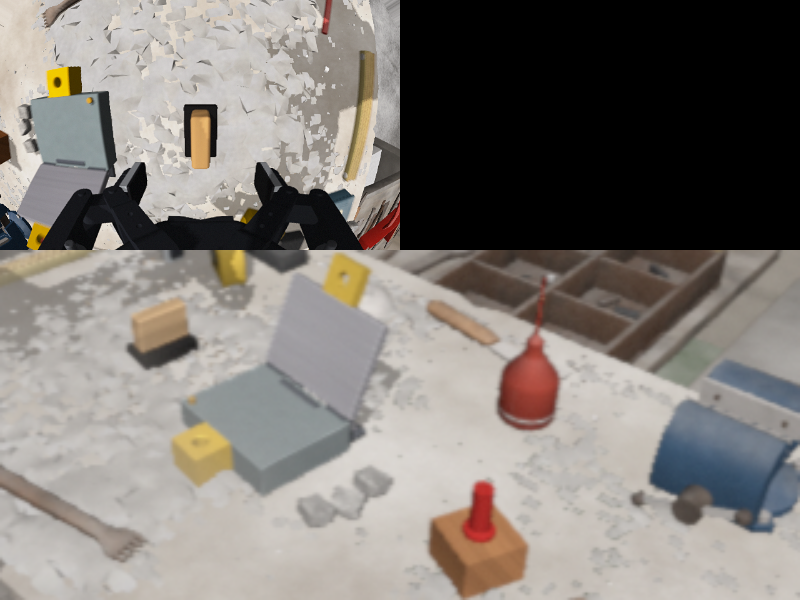

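The chips are on the bench, the float is standing on the left and the bed is clear. The lid is still leaning back, with only the low cup wheel behind it. I'll go behind the lid with closed fingers.

```bash

python3 -m handwheel '[{"gripper":1,"offset":[-30,0,-50],"rotation":[0,0,0]},{"gripper":1,"offset":[-70,0,-72],"rotation":[0,0,0]},{"gripper":1,"offset":[-115,-20,-72],"rotation":[0,0,0]},{"gripper":1,"offset":[-145,-60,-72],"rotation":[0,0,0]},{"gripper":1,"offset":[-145,-110,-72],"rotation":[0,0,0]},{"gripper":1,"offset":[-145,-160,-72],"rotation":[0,0,0]},{"gripper":1,"offset":[-145,-200,-50],"rotation":[0,0,0]},{"gripper":1,"offset":[-145,-200,-12],"rotation":[0,0,0]}]'
python3 - <<'E'
from h import *
togo([.6517,-.0525,.13],1.426)
E
```

```text
t: 7.5
tool_pos: [0.6529, -0.0549, 0.1318]
tool_rot: [0.233, 3.129, -0.002]
contact_force: [-0.4, 0.6, -0.7]
opening: -0.0001
grip_force: 0.0
pos [ 0.6529 -0.0549  0.1318] tooly yaw 1.4221 z [ 0.004 -0.001 -1.   ]
offset mm [1.6 2.2 1.8]
rotvec [-0.0007  0.0045 -0.0039]
```

```bash

python3 -m handwheel '[{"gripper":1,"offset":[20,0,0],"rotation":[0,0,0]},{"gripper":1,"offset":[40,0,0],"rotation":[0,0,0]},{"gripper":1,"offset":[58,0,0],"rotation":[0,0,0]},{"gripper":1,"offset":[76,0,0],"rotation":[0,0,0]},{"gripper":1,"offset":[95,0,0],"rotation":[0,0,0]},{"gripper":1,"offset":[115,0,0],"rotation":[0,0,0]},{"gripper":1,"offset":[135,0,0],"rotation":[0,0,0]},{"gripper":1,"offset":[155,0,0],"rotation":[0,0,0]}]'
python3 -m handwheel '[{"gripper":1,"offset":[15,0,0],"rotation":[0,0,0]},{"gripper":1,"offset":[15,0,0],"rotation":[0,0,0]},{"gripper":1,"offset":[15,0,-20],"rotation":[0,0,0]},{"gripper":1,"offset":[15,0,-40],"rotation":[0,0,0]},{"gripper":-1,"offset":[15,-50,-40],"rotation":[0,0,0]},{"gripper":-1,"offset":[15,-100,-40],"rotation":[0,0,0]},{"gripper":-1,"offset":[15,-150,-40],"rotation":[0,0,0]},{"gripper":-1,"offset":[15,-200,-40],"rotation":[0,0,0]}]'
python3 - <<'E'
from h import *
togo([.504,-.2892,.13],1.426)
togo([.504,-.2892,.053],1.426)
d=ctrl.get_image('wrist');s=ctrl.get_image('scene')
import pickle
pickle.dump(d,open('w5.pkl','wb'))
c=np.zeros((590,640,3),np.uint8);c[:400]=d['image'][:,:,::-1]
c[400:,:400]=np.clip(1.3*cv2.resize(s['image'][180:275,240:440,::-1].astype(float),(400,190)),0,255)
cv2.imwrite('pics/w5.png',c)
E
```

```text
t: 8.5
tool_pos: [0.4979, -0.0292, 0.1304]
tool_rot: [0.227, 3.133, -0.0]
contact_force: [0.1, -0.4, -0.1]
opening: -0.0001
grip_force: 0.1
t: 9.5
tool_pos: [0.455, -0.227, 0.1707]
tool_rot: [0.227, 3.133, -0.001]
contact_force: [0.9, 0.5, -0.1]
opening: 0.0725
grip_force: 0.0
pos [ 0.455  -0.227   0.1707] tooly yaw 1.426 z [ 0.001 -0.    -1.   ]
offset mm [-57.5 -54.5  40.8]
rotvec [-0.0003  0.0009 -0.    ]
pos [ 0.455  -0.227   0.1707] tooly yaw 1.426 z [ 0.001 -0.    -1.   ]
offset mm [-57.4 -54.5 117.8]
rotvec [-0.0003  0.0009 -0.    ]
```

View pics/w5.png

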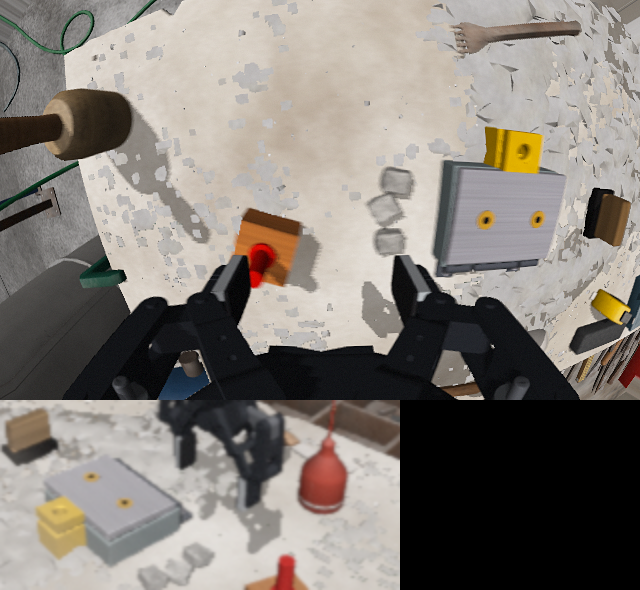

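The lid is down and resting on its spring, and the pin in its stand is just left of the fingers. I'll move above the pin.

```bash

python3 -m handwheel '[{"gripper":-1,"offset":[-28,-27,20],"rotation":[0,0,0]},{"gripper":-1,"offset":[-57,-54,40],"rotation":[0,0,0]},{"gripper":-1,"offset":[-57,-54,40],"rotation":[0,0,0]},{"gripper":-1,"offset":[-57,-54,40],"rotation":[0,0,0]},{"gripper":-1,"offset":[-57,-54,40],"rotation":[0,0,0]},{"gripper":-1,"offset":[-57,-54,40],"rotation":[0,0,0]},{"gripper":-1,"offset":[-57,-54,40],"rotation":[0,0,0]},{"gripper":-1,"offset":[-57,-54,40],"rotation":[0,0,0]}]' 60
python3 - <<'E'
from h import *
togo([.504,-.2892,.053],1.426)
d=ctrl.get_image('wrist')
cv2.imwrite('pics/w6.png',d['image'][:,:,::-1])
import pickle
pickle.dump(d,open('w6.pkl','wb'))
E
```

```text
t: 10.6
tool_pos: [0.5033, -0.2866, 0.1309]
tool_rot: [0.227, 3.133, -0.0]
contact_force: [-0.7, 0.1, -0.4]
opening: 0.0852
grip_force: 0.0
pos [ 0.5033 -0.2866  0.1309] tooly yaw 1.4261 z [ 0. -0. -1.]
offset mm [-1.  -2.5 77.9]
rotvec [-0.0003  0.0004  0.0001]
```

View pics/w6.png

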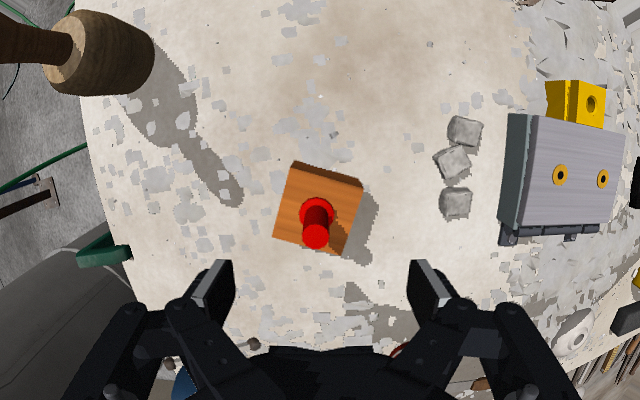

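The wrist view shows the knob top at (315,236), the collar at (317,210), the lid hole at (591,104) and the stand's top corners. I'll check the pin position and hole from this camera.

```bash
python3 - <<'E'
from h import *
import pickle
d=pickle.load(open('w6.pkl','rb'))
print(at(d,315.5,236,.089,True),at(d,317,209,.045,True),'lid hole',at(d,591,104,.054,True))
E
```

```text
[ 0.50400577 -0.28993753  0.089     ] [ 0.49966568 -0.28877587  0.045     ] lid hole [ 0.43250508 -0.02058318  0.054     ]
```

```bash

python3 -m handwheel '[{"gripper":-1,"offset":[-1,-2,25],"rotation":[0,0,0]},{"gripper":-1,"offset":[-1,-2,50],"rotation":[0,0,0]},{"gripper":-1,"offset":[-1,-2,77],"rotation":[0,0,0]},{"gripper":-1,"offset":[-1,-2,77],"rotation":[0,0,0]},{"gripper":1,"offset":[-1,-2,77],"rotation":[0,0,0]},{"gripper":1,"offset":[-1,-2,77],"rotation":[0,0,0]},{"gripper":1,"offset":[-1,-2,77],"rotation":[0,0,0]},{"gripper":1,"offset":[-1,-2,77],"rotation":[0,0,0]}]' 60
```

```text
t: 11.65
tool_pos: [0.5045, -0.2891, 0.0545]
tool_rot: [0.227, 3.132, -0.001]
contact_force: [0.7, -0.2, 0.6]
opening: 0.0159
grip_force: 58.4
```

```bash

python3 - <<'E'
from h import *
togo([.4317,-.0206,.1295],1.426)
E
python3 -m handwheel '[{"gripper":1,"offset":[0,0,-20],"rotation":[0,0,0]},{"gripper":1,"offset":[0,0,-45],"rotation":[0,0,0]},{"gripper":1,"offset":[0,0,-75],"rotation":[0,0,0]},{"gripper":1,"offset":[10,50,-75],"rotation":[0,0,0]},{"gripper":1,"offset":[22,110,-75],"rotation":[0,0,0]},{"gripper":1,"offset":[32,165,-75],"rotation":[0,0,0]},{"gripper":1,"offset":[32,215,-75],"rotation":[0,0,0]},{"gripper":1,"offset":[32,255,-75],"rotation":[0,0,0]}]'
python3 - <<'E'
from h import *
togo([.4317,-.0206,.1295],1.426)
E
```

```text
pos [ 0.5045 -0.2891  0.0545] tooly yaw 1.426 z [ 0.001 -0.001 -1.   ]
offset mm [110.7 255.2 -75.3]
rotvec [-0.0007  0.0013  0.    ]
t: 12.65
tool_pos: [0.5091, -0.0299, 0.13]
tool_rot: [0.226, 3.132, 0.0]
contact_force: [-0.1, -0.4, -0.7]
opening: 0.0164
grip_force: 59.0
pos [ 0.5091 -0.0299  0.13  ] tooly yaw 1.4269 z [ 0.001  0.    -1.   ]
offset mm [78.  -1.9  0.4]
rotvec [0.0002 0.001  0.0009]
```

```bash

python3 -m handwheel '[{"gripper":1,"offset":[30,0,0],"rotation":[0,0,0]},{"gripper":1,"offset":[60,0,0],"rotation":[0,0,0]},{"gripper":1,"offset":[78,0,0],"rotation":[0,0,0]},{"gripper":1,"offset":[78,0,0],"rotation":[0,0,0]},{"gripper":1,"offset":[78,0,0],"rotation":[0,0,0]},{"gripper":1,"offset":[78,0,0],"rotation":[0,0,0]},{"gripper":1,"offset":[78,0,0],"rotation":[0,0,0]},{"gripper":1,"offset":[78,0,0],"rotation":[0,0,0]}]'
python3 - <<'E'
from h import *
import pickle
togo([.4317,-.0206,.1295],1.426)
d=ctrl.get_image('wrist');s=ctrl.get_image('scene')
pickle.dump([d,s],open('w7.pkl','wb'))
c=np.zeros((560,800,3),np.uint8)
c[:480,:400]=cv2.resize(d['image'][120:280,250:383,::-1],(400,480),interpolation=cv2.INTER_CUBIC)
u,v=proj(s,[.4317,-.0206,.08]).astype(int)
print(u,v)
c[:480,400:]=np.clip(1.3*cv2.resize(s['image'][v-48:v+48,u-40:u+40,::-1].astype(float),(400,480)),0,255)
cv2.imwrite('pics/w7.png',c)
E
```

```text
t: 13.65
tool_pos: [0.4321, -0.0206, 0.1285]
tool_rot: [-0.227, -3.133, -0.0]
contact_force: [-0.3, 0.3, -0.7]
opening: 0.0158
grip_force: 59.1
pos [ 0.4321 -0.0206  0.1285] tooly yaw 1.4259 z [-0.  0. -1.]
offset mm [ 0.4 -0.  -1. ]
rotvec [ 0.     -0.0004 -0.0001]
268 226
```

View pics/w7.png

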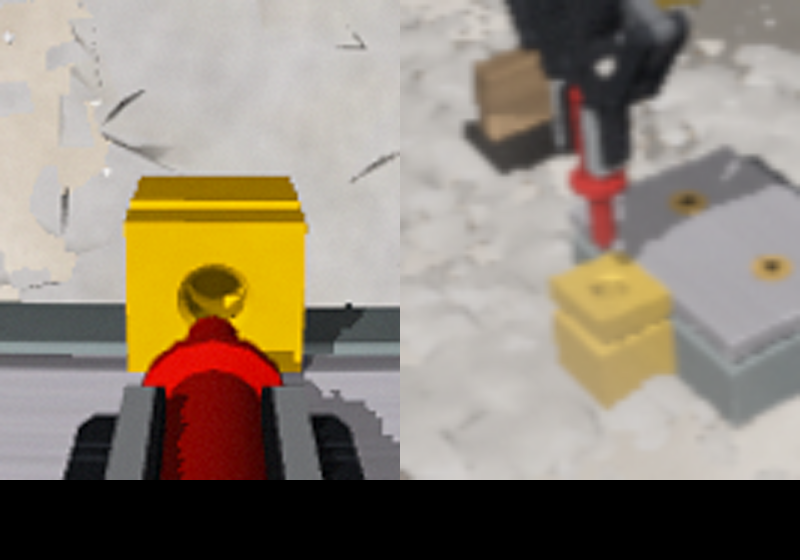

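The wrist crop shows the lid hole at about (212,294), with the pin's axis at column 212, so they line up sideways. I'll check fore-aft numerically.

```bash
python3 - <<'E'
from h import *
import pickle
d,s=pickle.load(open('w7.pkl','rb'))
W=lambda x,y,z: at(d,250+(x+.5)/3.0075-.5,120+(y+.5)/3-.5,z,True).round(4)
print('hole',W(212,294,.054),'rim',W(178,294,.054),W(247,294,.054),W(212,264,.054),'tongue front edge',W(127,222,.0545),W(305,222,.0545))
print('collar L/R edge mid?',W(143,388,.117),W(283,388,.117))
S=lambda x,y,z: at(s,268-40+(x-400+.5)/5-.5,226-48+(y+.5)/5-.5,z).round(4)
print('scene hole',S(608,289,.054),'tip',S(606,247,.079),'collar',S(599,186,.115))
E
```

```text
hole [ 0.4319 -0.0208  0.054 ] rim [ 0.4307 -0.0291  0.054 ] [ 0.4331 -0.0123  0.054 ] [ 0.4242 -0.0197  0.054 ] tongue front edge [ 0.4106 -0.0384  0.0545] [0.4168 0.004  0.0545]
collar L/R edge mid? [ 0.4267 -0.0327  0.117 ] [ 0.4304 -0.0076  0.117 ]
scene hole [ 0.4311 -0.0198  0.054 ] tip [ 0.4314 -0.0207  0.079 ] collar [ 0.4298 -0.0217  0.115 ]
```

```bash

python3 -m handwheel '[{"gripper":1,"offset":[0.5,0,10],"rotation":[0,0,0]},{"gripper":1,"offset":[0.5,0,18],"rotation":[0,0,0]},{"gripper":1,"offset":[0.5,0,23],"rotation":[0,0,0]},{"gripper":1,"offset":[0.5,0,27],"rotation":[0,0,0]},{"gripper":1,"offset":[0.5,0,31],"rotation":[0,0,0]},{"gripper":1,"offset":[0.5,0,34],"rotation":[0,0,0]},{"gripper":1,"offset":[0.5,0,37],"rotation":[0,0,0]},{"gripper":1,"offset":[0.5,0,37],"rotation":[0,0,0]}]'
python3 - <<'E'
from h import *
togo([.4315,-.0206,.065],1.426)
E
```

```text
t: 14.75
tool_pos: [0.4314, -0.0205, 0.0914]
tool_rot: [-0.227, -3.133, -0.0]
contact_force: [0.2, 0.0, -0.6]
opening: 0.016
grip_force: 59.1
pos [ 0.4314 -0.0205  0.0914] tooly yaw 1.426 z [-0.  0. -1.]
offset mm [-0.1 -0.1 26.4]
rotvec [ 0.     -0.0003 -0.    ]
```

```bash

python3 -m handwheel '[{"gripper":1,"offset":[0,0,4],"rotation":[0,0,0]},{"gripper":1,"offset":[0,0,8],"rotation":[0,0,0]},{"gripper":1,"offset":[0,0,12],"rotation":[0,0,0]},{"gripper":1,"offset":[0,0,15],"rotation":[0,0,0]},{"gripper":1,"offset":[0,0,18],"rotation":[0,0,0]},{"gripper":1,"offset":[0,0,21],"rotation":[0,0,0]},{"gripper":1,"offset":[0,0,24],"rotation":[0,0,0]},{"gripper":1,"offset":[0,0,27],"rotation":[0,0,0]}]'
```

```text
t: 15.75
tool_pos: [0.4315, -0.0205, 0.0649]
tool_rot: [-0.227, -3.133, -0.0]
contact_force: [-2.5, 0.7, 4.1]
opening: 0.0161
grip_force: 59.6
```

```bash

python3 -m handwheel '[{"gripper":1,"offset":[0,0,1],"rotation":[0,0,0]},{"gripper":1,"offset":[0,0,2],"rotation":[0,0,0]},{"gripper":1,"offset":[0,0,3],"rotation":[0,0,0]},{"gripper":1,"offset":[0,0,4],"rotation":[0,0,0]},{"gripper":1,"offset":[0,0,5],"rotation":[0,0,0]},{"gripper":1,"offset":[0,0,5],"rotation":[0,0,0]},{"gripper":1,"offset":[0,0,5],"rotation":[0,0,0]},{"gripper":1,"offset":[0,0,5],"rotation":[0,0,0]}]'
```

```text
t: 16.75
tool_pos: [0.432, -0.0206, 0.0623]
tool_rot: [-0.227, -3.132, 0.0]
contact_force: [-10.5, 1.8, 19.3]
opening: 0.016
grip_force: 61.5
```

```bash

python3 -m handwheel '[{"gripper":1,"offset":[0.7,0,0],"rotation":[0,0,0]},{"gripper":1,"offset":[1.2,0,-1],"rotation":[0,0,0]},{"gripper":1,"offset":[1.2,0,-1],"rotation":[0,0,0]},{"gripper":1,"offset":[1.2,0,-1],"rotation":[0,0,0]},{"gripper":1,"offset":[1.2,0,-1],"rotation":[0,0,0]},{"gripper":1,"offset":[1.2,0,-1],"rotation":[0,0,0]},{"gripper":1,"offset":[1.2,0,-1],"rotation":[0,0,0]},{"gripper":1,"offset":[1.2,0,-1],"rotation":[0,0,0]}]'
python3 - <<'E'
from h import *
o=ctrl.get_obs()
d=ctrl.get_image('wrist');s=ctrl.get_image('scene')
c=np.zeros((480,800,3),np.uint8)
c[:,:400]=cv2.resize(d['image'][120:280,250:383,::-1],(400,480),interpolation=cv2.INTER_CUBIC)
c[:,400:]=np.clip(1.3*cv2.resize(s['image'][178:274,228:308,::-1].astype(float),(400,480)),0,255)
cv2.imwrite('pics/w8.png',c)
E
```

```text
t: 17.75
tool_pos: [0.4317, -0.0205, 0.0624]
tool_rot: [0.227, 3.131, -0.0]
contact_force: [-2.4, 0.7, 10.1]
opening: 0.0157
grip_force: 60.2
```

View pics/w8.png

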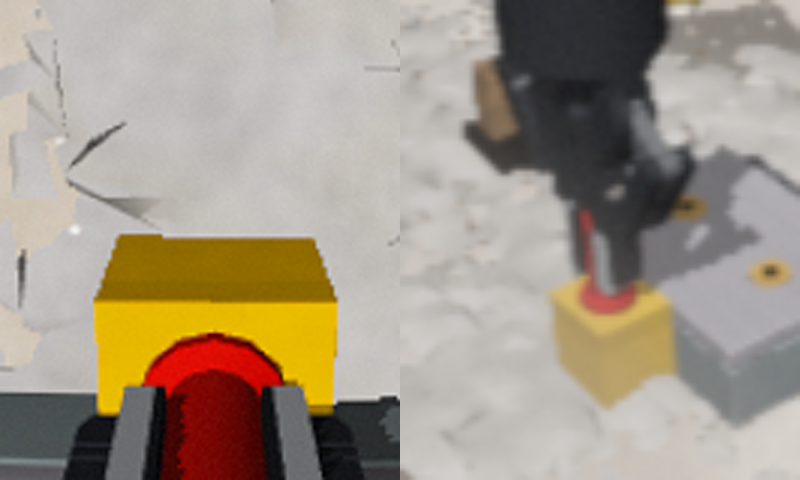

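The tongues meet with no gap, the collar is seated on the lid, and the height stayed the same between 19 N and 10 N, so the lid is fully shut. Handing in.

```bash
python3 -c "
from station import ctrl
print(ctrl.get_obs()['contact_force'],ctrl.finish_job())"
```

```text
the job is handed in; nothing more can be done
[-3.66687571  1.37702687  9.661703  ] None
```

I handed the job in at about 18 s of the 72 s allowed: the chips are wiped onto the bench, the float is standing on the bench, and the lid is shut with the pin seated and held down at about 10 N. The hand-in gave no pass or fail result.

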